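# Take the bore of a horn coupling with a telescoping gauge

### The arm

A 7-joint arm with a two-finger parallel gripper is mounted at the origin on the work surface. World frame = base frame: x ahead of the robot, y to its left, z up, the work surface at z = 0. Lengths are in m, angles in rad, forces in N, time in s.
With the tool pointing down it reaches from about 0.4 to 0.875 m from the base axis. Payload 19.3 kg.
Tool frame: the origin (TCP) lies at the very end of the fingers, on their centre line; the grasp point (between the pads) lies 19 mm behind it; z points along the fingers, y is the direction in which the jaws open and shut (so a half turn about z gives the same grasp; the last joint's range is limited). The gripper opens to 85 mm and grips with 20 to 120 N. Pads are 22 mm wide; open, the fingers measure 114 mm over their backs; the gripper's body (76 mm by 85 mm) begins 54 mm behind the grasp point. The pads swing forward as they close: fully open they stand 13 mm farther back than shut.
Start: joints at [1.076, 0.521, -0.036, 1.599, 0.021, 1.021, -0.113], TCP at [0.258, -0.569, 0.231] pointing down, gripper open.
Joint ranges: [-2.91, 2.91], [-0.3, 2.13], [-1.5, 1.42], [0.17, 2.43], [-1.26, 4.41], [0.16, 1.93], [-2.52, 2.52]. Speed limits (rad/s): [1.89, 1.89, 2.39, 2.39, 3.01, 3.01, 3.01].

### API

Orientations are given as [roll, pitch, yaw] about the fixed x, y, z axes, in that order (R = Rz(yaw) Ry(pitch) Rx(roll)).
In Python, from workcell import bot, grab_frame, calibration, workorder gives the robot as it stands.
- The arm moves only by the tool move_arm, never from a script. Its arguments are lists of equal length, an entry for each row: "jaw": the closure in counts, from 0 (fully open) to 255 (shut); "dp": the shift along the tool's x, y, z in units of 800 mm (1.0 is 800 mm), a list of three; "rotation": the turn, a rotation vector about the tool's x, y, z in units of pi rad (1.0 is pi rad), a list of three. In form: {"jaw": [jaw, ...], "dp": [[dx, dy, dz], ...], "rotation": [[rx, ry, rz], ...]}. A call has 1 to 10 rows; each row shifts and turns the commanded pose from where the row before left it, along the tool's axes as they then stand; what a row does not reach is not made up. A row lasts 1/8 s, in which the tool goes at most 62.5 mm and 10.7 degrees, less where a joint would pass 70% of its speed; a pose out of reach is approached as far as the arm can. A call with a number of a shift or a turn outside -1 to 1 is refused whole. A call with a gripper value outside its range is refused whole. The fingers move at their own pace and stop on an object; "squeeze" is the grip in N (left out, the last holds). Time passes only in rows, so rows that do not move let the fingers close. It gives the time, the measured TCP pose, the force and the opening at its end, in the units of the state.
- bot.observe(): the state, without advancing time (a new reading comes with each control period).
- grab_frame(name): name is "scene" or "side" or "wrist"; returns the picture (480x640x3 uint8, blue, green, red); there is no depth.
- calibration(name): a dict with "camera_matrix" (3x3 intrinsics, pixels), "dist" ([k1, k2, p1, p2, k3] as OpenCV has them; the pictures are not rectified), "T" (4x4, takes a point from camera to world coordinates). Camera axes: x right, y down, z forward; pixel columns grow to the right and rows downward; lengths in m; the calibration is good to about 2 mm. A picture is of the moment at which its call begins: read the wrist's pose just before it. calibration takes no time and is no camera call; for the wrist camera it gives the pose at the moment of the call.
- workorder.job_done(): hands the job in, once; it reports no verdict.
The state is a dict: "clock": time; "qpos": joint angles; "qd": joint speeds; "joint_efforts": joint torques, N m; "position": TCP position; "tool_rot": TCP orientation; "force": force on the tool from outside, world axes, zero at the start; "moment": the same for the moment, N m; "grip_width": finger opening in m.
Only numpy, scipy, OpenCV 4.12 (cv2) and the standard library are available. Lean on these libraries where they do the work, as an engineer would, in place of code of your own. Each camera call takes 0.05 s, during which the arm holds its last target. There are 200 camera calls.

### The job

Take the telescoping gauge from its notch in the tool rail and lower it, still closed, into the brass socket until its head sits on the shoulder inside; press it down lightly, unscrew the blue lock knob so that the plungers spring out to the bore, and screw the knob fast again. Then draw the gauge straight out with its reading locked and hang it back in the notch it came from, never forcing it in the socket and leaving the other tools and things on the bench alone.

Things in the scene. Friction and masses are not known exactly. Their poses are not given: they have to be found in the camera images.
- gauge: Telescoping bore gauge, steel, 0.22 kg, 154 mm long, hanging head down in one of the rail's three notches. Origin: centre of its T-shaped head; +z runs up the handle (9 to 10 mm thick). Head: a tube 12 mm thick (underside 6 mm below the origin) and 30 mm long along the gauge's x, with a round-tipped plunger 9 mm thick in each end; 34 mm from tip to tip when closed, 54 mm fully out.
- gauge_collar (a point): Centre of the underside of the gauge's collar, 112 mm above the head's centre. The collar is 22 mm across and 4 mm thick; this underside rests on the rail's top. Above it a thin neck, then the lock knob.
- gauge_knob (a point): The point to grip, from above: on the gauge's axis in the round blue lock knob, 16 mm thick, which reaches from 18 mm below this point to 10 mm above it. Held by the knob in the air, the whole gauge turns with it; the knob turns against the gauge only when something holds the head, such as pressing it with 5 to 10 N on the shoulder in the socket.
- lock (a joint): Angle of the lock knob on the gauge (rad): 0 = screwed fast (as at the start, plungers held), 1.2 = fully unscrewed (stop). Unscrews counter-clockwise seen from above. The plungers are let go at about 0.7 and held below about 0.3. Turning takes about 0.06 N m.
- tip_a (a point): Outermost point of the plunger on the head's +x side. Each plunger is pushed out by a spring of about 1.7 N over at most 10 mm.
- tip_b (a point): Outermost point of the plunger on the head's -x side; the distance from tip_a to tip_b is the gauge's reading (34 mm closed).
- rail: Fixed pine tool rail: a board 280 mm long (along its y) and 14 mm thick, top 135 mm above the bench, on a cheek at each end. Origin on the bench under the middle notch; its front is its -x side. Three notches at y = -95, 0, +95 mm, 14 mm wide, open to the front: from x = 15 mm (closed end) to x = -10 mm, then flaring to about 24 mm at the front edge, x = -22 mm. Tools hang at about x = 0.
- socket: Fixed workpiece: a turned maple horn coupling with a brass-lined socket, 70 mm in outer diameter, standing upright in a dark wooden bench clamp 150 x 130 mm and 66 mm high. Origin on the bench on the bore's axis. The thin brass lining is marred by a push of more than 30 N.
- socket_mouth (a point): Centre of the socket's open top, 125 mm above the bench. The bore is 40 mm in diameter, with a 3 mm chamfer at the mouth, straight down to the shoulder.
- shoulder: The wooden shoulder ring (26 mm hole) at the foot of the socket on which the gauge's head sits. Its upper face lies 28 to 44 mm below the mouth, different each time and not measured: find it by feel. This entry's origin is only the axis at bench height, not the face.
- driver: Stubby screwdriver with a red handle 24 mm thick and 28 mm high, hanging in another notch of the rail; origin under the handle, on the axis. Leave it.
- awl: Awl with a dark wooden knob handle 27 mm thick and 26 mm high, hanging in another notch of the rail; origin under the handle, on the axis. Leave it.
- ferrule: Spare brass ferrule, a ring 48 mm across and 30 mm high, standing on the bench; origin under its centre. Leave it.
- varnish: Amber jar with green lid, 60 mm across, 75 mm high, on the bench behind the middle; origin under its centre. Leave it.
- cork_block: Cork block 75 x 45 x 30 mm on the bench; origin under its centre. Leave it.
- screwdriver: Screwdriver with blue handle, 200 mm long, lying on the bench. Leave it.
Not all that is in view belongs to the job. What is shaped like the gauge but green or pink is not meant.

How it is judged:
On the way, in this order (a step that is already met when the one before it is completed fails the run):
1. the closed gauge's head sits on the shoulder inside the socket (contact force between gauge and shoulder above 1.5 N and z of gauge in the frame of socket_mouth below -0.018 m and distance between tip_a and tip_b below 0.0355 m and angle between gauge's own z axis and vertical below 0.15 rad), for 0.1 s.
2. down in the socket, the lock knob is unscrewed and the plungers have sprung out to the bore (value of joint lock above 0.45 rad and z of gauge in the frame of socket_mouth below -0.018 m and distance between tip_a and tip_b above 0.039 m), for 0.1 s.
3. still down in the socket, the lock knob is screwed fast on the bore's reading (value of joint lock below 0.2 rad and z of gauge in the frame of socket_mouth below -0.018 m and distance between tip_a and tip_b between 0.039 and 0.042 m), for 0.2 s.
4. the gauge is drawn clear of the socket (z of gauge in the frame of socket_mouth above 0.008 m), for 0.1 s.
At the end, for the whole second after the job is handed in: The gauge hangs still and upright (within 0.12 rad) in the notch it came from, its head within 15 mm of where it was at the start, let go, with the lock knob screwed fast (below 0.2 rad) and the plungers holding the bore's size (39 to 42 mm from tip to tip) (distance of gauge from where it was at the start of the episode below 0.015 m and angle between gauge's own z axis and vertical below 0.12 rad and linear speed of gauge below 0.03 m/s and value of joint lock below 0.2 rad and distance between tip_a and tip_b between 0.039 and 0.042 m); the robot touches nothing.
It fails at once if the gauge is forced: more than 30 N between it and the socket or its shoulder (contact force between gauge and socket above 30 N).
It fails at once if another tool on the rail is knocked or moved (distance of any of driver, awl from where it was at the start of the episode above 0.02 m).
It fails at once if something else on the bench is moved (distance of any of ferrule, varnish, cork_block, screwdriver from where it was at the start of the episode above 0.02 m).
It also fails if it takes over 72 s, if anything falls off the work surface, if the arm or the gripper's body presses on something with over 40 N, if the wrist force passes 120 N, or if a joint passes its speed limit or range.

## Working session

There is one attempt and no reset: what is moved stays moved. The work goes in short steps, Python scripts to look and compute and a tool call to move; the robot and the scene stay as the last step left them, time stands still between calls to the robot, and variables do not carry over. Pictures are saved under pics/ and viewed, about 8 in all and at most 12, crops included, and the job is handed in when it is done.

Besides the shell and the picture viewer there is one more tool, called after ">>>" by a JSON object that holds its "op" and its "data". move_arm: Moves the arm, as the interface text tells. Shifts and turns lie within -1 to 1; 1 stands for 800 mm of shift or pi rad of turn. Its arguments: {"type":"object","properties":{"jaw":{"type":"array","items":{"type":"number"}},"dp":{"type":"array","items":{"type":"array","items":{"type":"number","minimum":-1,"maximum":1}}},"rotation":{"type":"array","items":{"type":"array","items":{"type":"number","minimum":-1,"maximum":1}}},"squeeze":{"type":"number"}},"required":["jaw","dp","rotation"]}

```bash
mkdir -p pics; cat > h.py <<'E'
import cv2,numpy as np
from workcell import bot,grab_frame,calibration,workorder
def ray(name,px,c=None):
    c=c or calibration(name);K=np.array(c["camera_matrix"]);T=np.array(c["T"])
    u=cv2.undistortPoints(np.array([[px]],float),K,np.array(c["dist"],float))[0,0]
    d=T[:3,:3]@np.array([u[0],u[1],1]);return T[:3,3],d/np.linalg.norm(d)
def plane(name,px,z,c=None):
    o,d=ray(name,px,c);return o+d*(z-o[2])/d[2]
def cross(rays):
    A=sum(np.eye(3)-np.outer(d,d) for o,d in rays);b=sum((np.eye(3)-np.outer(d,d))@o for o,d in rays)
    p=np.linalg.solve(A,b);return p,[np.linalg.norm((np.eye(3)-np.outer(d,d))@(p-o)) for o,d in rays]
def proj(name,P,c=None):
    c=c or calibration(name);T=np.linalg.inv(np.array(c["T"]))
    return cv2.projectPoints(np.array(P,float).reshape(-1,3),cv2.Rodrigues(T[:3,:3])[0],T[:3,3],np.array(c["camera_matrix"]),np.array(c["dist"],float))[0][:,0]
E
python3 - <<'E'
from h import *
np.set_printoptions(precision=4,suppress=True)
for n in("scene","side"):
    f=grab_frame(n);cv2.imwrite(f"pics/{n}0.png",f);c=calibration(n);print(n,np.array(c["T"]),np.array(c["camera_matrix"]))
print(bot.observe())
E
```

```text
scene [[-0.665   0.6237 -0.4108  1.139 ]
 [ 0.7468  0.5631 -0.3539  0.534 ]
 [ 0.0106 -0.5421 -0.8402  1.349 ]
 [ 0.      0.      0.      1.    ]] [[468.3477   0.     319.9083]
 [  0.     468.3477 234.1986]
 [  0.       0.       1.    ]]
side [[-0.9618 -0.1681  0.2159  0.1599]
 [-0.2733  0.5521 -0.7878  1.3617]
 [ 0.0132 -0.8167 -0.5769  1.0796]
 [ 0.      0.      0.      1.    ]] [[588.9789   0.     324.9315]
 [  0.     588.9789 242.8442]
 [  0.       0.       1.    ]]
{'clock': 0.1, 'qpos': array([ 1.0758,  0.5219, -0.0363,  1.5999,  0.0212,  1.0211, -0.1128]), 'qd': array([-0.0005, -0.0011,  0.0008, -0.002 ,  0.0004, -0.0004, -0.0002]), 'joint_efforts': array([  0.0054, -92.8501,   1.9856, -37.0534,   0.0184,   0.0054,
        -0.0001]), 'position': array([ 0.2574, -0.5692,  0.2308]), 'tool_rot': array([-3.1407,  0.0001,  0.4247]), 'force': array([ 0.1282, -0.247 ,  0.3788]), 'moment': array([ 0.0194, -0.011 ,  0.0192]), 'grip_width': 0.08528639204364666}
```

View pics/scene0.png

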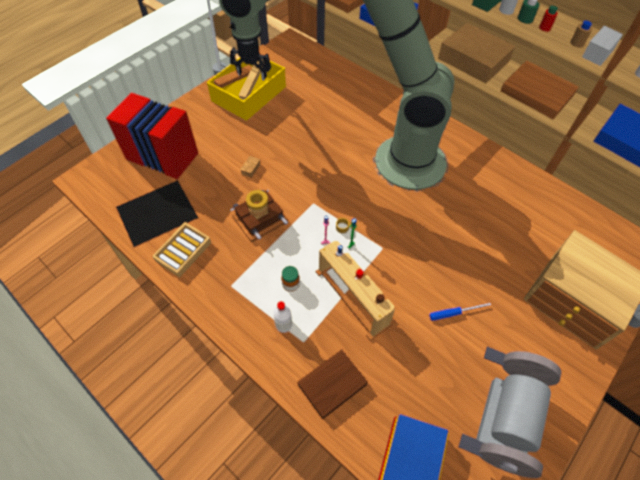

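View pics/side0.png

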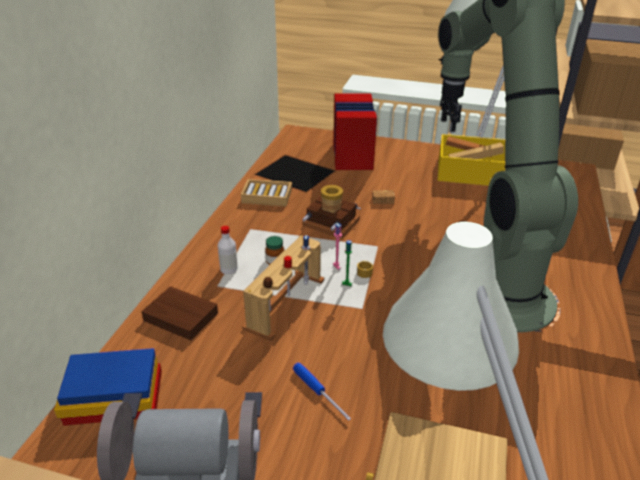

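Scene: gauge's blue knob is near (340,250), driver (360,273), awl (380,298), and socket mouth (257,200). Side: knob (306,242), driver (288,261), awl (268,283), and mouth (332,190). Pink and green decoys stand near the rail on the robot's side.

```bash
python3 - <<'E'
from h import *
np.set_printoptions(precision=4,suppress=True)
for n,a,b in[("knob",(340,250),(306,242)),("driver",(360,273),(288,261)),("awl",(380,298),(268,283)),("mouth",(257,199),(332,190)),("pinktop",(326,218),(337,226)),("greentop",(353,222),(348,243)),("varnish",(290,270),(274,241)),("ferrule",(343,225),(365,268))]:
    print(n,*cross([ray("scene",a),ray("side",b)]))
s=cv2.imread("pics/scene0.png")[180:340,220:420];t=cv2.imread("pics/side0.png")[170:340,210:390]
cv2.imwrite("pics/c.png",np.vstack([cv2.resize(s,(600,300),interpolation=2)*0+cv2.resize(s,(600,300),interpolation=2) if 0 else cv2.resize(s,(375,300),interpolation=2)]))
o=np.hstack([cv2.resize(s,None,fx=2.1,fy=2.1,interpolation=2),cv2.copyMakeBorder(cv2.resize(t,None,fx=2,fy=2,interpolation=2)[:336],0,0,0,0,0)])
cv2.imwrite("pics/c.png",o);print(o.shape)
n="wrist";c=calibration(n);T=np.array(c["T"]);print(T,c["camera_matrix"])
cv2.imwrite("pics/w0.png",grab_frame(n))
E
```

```text
knob [0.5565 0.1121 0.1555] [np.float64(0.0008347545427119394), np.float64(0.0008347545427117529)]
driver [0.5763 0.205  0.1537] [np.float64(0.00042710304299664473), np.float64(0.00042710304299626174)]
awl [0.5976 0.2959 0.1463] [np.float64(0.0003120999365057091), np.float64(0.00031209993650589164)]
mouth [ 0.5755 -0.2255  0.1273] [np.float64(0.0018082090249260873), np.float64(0.0018082090249259852)]
pinktop [0.4967 0.0044 0.1519] [np.float64(0.0004943246057829354), np.float64(0.0004943246057829242)]
greentop [0.4482 0.0737 0.1482] [np.float64(0.0011467366665741123), np.float64(0.0011467366665741873)]
varnish [0.6804 0.0206 0.0762] [np.float64(0.0047233105656077105), np.float64(0.00472331056560736)]
ferrule [0.4084 0.008  0.0221] [np.float64(0.0010573161475316655), np.float64(0.0010573161475316605)]
(336, 780, 3)
[[ 0.4124 -0.8744 -0.2556  0.3213]
 [-0.911  -0.3959 -0.1155 -0.5398]
 [-0.0002  0.2805 -0.9599  0.3732]
 [ 0.      0.      0.      1.    ]] [[369.3626   0.     322.0192]
 [  0.     369.3626 235.5693]
 [  0.       0.       1.    ]]
```

View pics/c.png

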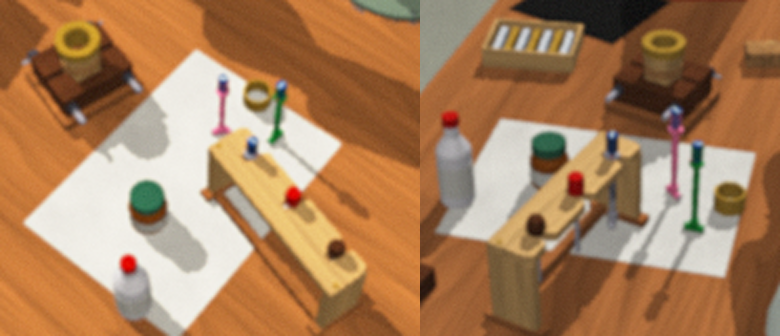

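The triangulated positions look consistent. The rail runs about 77° from world x, with its front toward the robot. Next I'll plan a move to look at the gauge closely with the wrist camera.

```bash
cat >> h.py <<'E'
from scipy.spatial.transform import Rotation as R
def plan(wps,start=None):
    """wps: list of (xyz,yaw_deg or None,rows); prints rows in move units; tool kept vertical-down"""
    s=bot.observe();p=np.array(s["position"]);Rc=R.from_euler("xyz",s["tool_rot"]);yaw=np.degrees(s["tool_rot"][2])
    dp,ro=[],[]
    for xyz,y1,n in wps:
        p0=p.copy();y1=yaw if y1 is None else y1;y0=yaw
        for i in range(1,n+1):
            Pt=p0+(np.array(xyz)-p0)*i/n;Rt=R.from_euler("xyz",[np.pi,0,np.radians(y0+(y1-y0)*i/n)])
            d=np.round(Rc.inv().apply(Pt-p)/.8,4);w=np.round((Rc.inv()*Rt).as_rotvec()/np.pi,4)
            dp.append(d.tolist());ro.append(w.tolist());p=p+Rc.apply(d*.8);Rc=Rc*R.from_rotvec(w*np.pi)
        yaw=y1
    import json
    for k in range(0,len(dp),10):print(json.dumps(dp[k:k+10]),"\n ",json.dumps(ro[k:k+10]))
E
python3 -c "
from h import *
plan([((.3,-.5,.33),38,3),((.53,.10,.33),167,17)])"
```

```text
[[0.028, -0.019, -0.0413], [0.0295, -0.0167, -0.0413], [0.0307, -0.0143, -0.0413], [0.0405, -0.0244, -0.0], [0.0433, -0.0187, -0.0], [0.0455, -0.0129, -0.0], [0.0467, -0.0068, -0.0], [0.0473, -0.0006, -0.0], [0.0469, 0.0057, -0.0], [0.0457, 0.0118, -0.0]] 
  [[-0.0003, -0.0, -0.0253], [0.0, 0.0, -0.0253], [0.0, 0.0, -0.0253], [0.0, 0.0, -0.0422], [0.0, 0.0, -0.0421], [0.0, 0.0, -0.0422], [0.0, 0.0, -0.0421], [0.0, 0.0, -0.0422], [0.0, 0.0, -0.0421], [0.0, 0.0, -0.0422]]
[[0.0438, 0.0178, -0.0], [0.0411, 0.0234, -0.0], [0.0376, 0.0286, -0.0], [0.0335, 0.0333, -0.0], [0.0288, 0.0375, -0.0], [0.0236, 0.0409, -0.0], [0.018, 0.0437, -0.0], [0.012, 0.0456, -0.0], [0.0059, 0.0469, -0.0], [-0.0003, 0.0473, -0.0]] 
  [[0.0, 0.0, -0.0422], [0.0, 0.0, -0.0421], [0.0, 0.0, -0.0422], [0.0, 0.0, -0.0421], [-0.0, 0.0, -0.0422], [-0.0, 0.0, -0.0421], [-0.0, 0.0, -0.0422], [-0.0, 0.0, -0.0422], [-0.0, 0.0, -0.0421], [-0.0, 0.0, -0.0422]]
```

>>> {"op": "move_arm", "data": {"jaw": [90, 90, 90, 90, 90, 90, 90, 90, 90, 90], "dp": [[0.028, -0.019, -0.041], [0.0295, -0.0167, -0.041], [0.0307, -0.0143, -0.041], [0.0405, -0.0244, 0], [0.0433, -0.0187, 0], [0.0455, -0.0129, 0], [0.0467, -0.0068, 0], [0.0473, -0.0006, 0], [0.0469, 0.0057, 0], [0.0457, 0.0118, 0]], "rotation": [[0, 0, -0.025], [0, 0, -0.025], [0, 0, -0.025], [0, 0, -0.042], [0, 0, -0.042], [0, 0, -0.042], [0, 0, -0.042], [0, 0, -0.042], [0, 0, -0.042], [0, 0, -0.042]]}}

```text
clock: 1.4
position: [0.3961, -0.2524, 0.3297]
tool_rot: [-3.141, 0.0, 1.588]
force: [0.9, -0.5, 0.0]
grip_width: 0.055
```

>>> {"op": "move_arm", "data": {"jaw": [90, 90, 90, 90, 90, 90, 90, 90, 90, 90], "dp": [[0.0438, 0.0178, 0], [0.0411, 0.0234, 0], [0.0376, 0.0286, 0], [0.0335, 0.0333, 0], [0.0288, 0.0375, 0], [0.0236, 0.0409, 0], [0.018, 0.0437, 0], [0.012, 0.0456, 0], [0.0059, 0.0469, 0], [-0.0003, 0.0473, 0]], "rotation": [[0, 0, -0.042], [0, 0, -0.042], [0, 0, -0.042], [0, 0, -0.042], [0, 0, -0.042], [0, 0, -0.042], [0, 0, -0.042], [0, 0, -0.042], [0, 0, -0.042], [0, 0, -0.042]]}}

```text
clock: 2.65
position: [0.5345, 0.0992, 0.3296]
tool_rot: [-3.141, -0.0, 2.907]
force: [0.6, -0.8, -0.3]
grip_width: 0.0553
```

```bash
python3 - <<'E'
from h import *
s=bot.observe();print(s)
c=calibration("wrist");f=grab_frame("wrist");cv2.imwrite("pics/w1.png",f);np.save("w1.npy",c,allow_pickle=True)
E
```

```text
{'clock': 2.65, 'qpos': array([ 0.29777839,  0.38458733, -0.79591993,  1.65766219,  0.28927254,
        1.2221087 ,  0.77503744]), 'qd': array([-0.45640218,  0.3507825 , -0.22487747, -0.38077982,  0.29741902,
        0.18941242,  0.37547622]), 'joint_efforts': array([  4.97955814, -77.67663717,  -9.41582233, -35.90933204,
        -1.11793153,  -0.61801482,  -1.30750772]), 'position': array([0.5345282 , 0.0991697 , 0.32956293]), 'tool_rot': array([-3.14140587e+00, -1.87925496e-04,  2.90747536e+00]), 'force': array([ 0.60053102, -0.8402912 , -0.25842681]), 'moment': array([ 0.04053887, -0.00288931, -0.07254661]), 'grip_width': 0.05533927306832105}
```

View pics/w1.png

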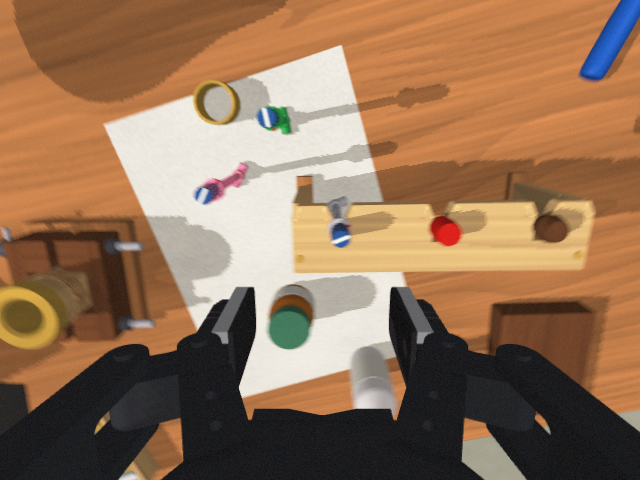

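The wrist view shows the gauge's blue knob at (341,236) in the left notch, driver (446,231) and awl (551,229). The notch mouths open upward in the image, which is toward the robot. The socket mouth is at (30,312).

```bash
cat >> h.py <<'E'
def snap(tag):
    c=calibration("wrist");f=grab_frame("wrist");cv2.imwrite(f"pics/{tag}.png",f)
    np.savez(f"{tag}.npz",**{k:np.array(v) for k,v in c.items()});return f
def cal(tag):
    return dict(np.load(f"{tag}.npz"))
def blob(f,lo,hi,box):
    x0,y0,x1,y1=box;m=cv2.inRange(cv2.cvtColor(f[y0:y1,x0:x1],cv2.COLOR_BGR2HSV),lo,hi)
    n,l,s,c=cv2.connectedComponentsWithStats(m);i=1+np.argmax(s[1:,4]);return c[i]+[x0,y0],s[i]+[x0,y0,0,0,0]
E
python3 - <<'E'
from h import *
f=snap("a1");print(bot.observe()["qd"].round(3),bot.observe()["position"])
print(blob(f,(100,80,40),(130,255,255),(310,200,375,260)))
plan([((.615,.098,.30),167,3)])
E
```

```text
[ 0.044 -0.031  0.048  0.04  -0.019 -0.007 -0.038] [0.53451275 0.10191885 0.32937748]
(array([330.57671958, 231.95767196]), array([323, 224,  18,  17, 189]))
[[-0.033, 0.006, 0.0122], [-0.0331, 0.0061, 0.0123], [-0.033, 0.0059, 0.0122]] 
  [[0.0006, -0.0003, -0.0003], [0.0, -0.0, -0.0004], [0.0, -0.0, -0.0003]]
```

>>> {"op": "move_arm", "data": {"jaw": [90, 90, 90, 90, 90], "dp": [[-0.033, 0.006, 0.0122], [-0.033, 0.006, 0.0122], [-0.033, 0.006, 0.0122], [0, 0, 0], [0, 0, 0]], "rotation": [[0, 0, 0], [0, 0, 0], [0, 0, 0], [0, 0, 0], [0, 0, 0]]}}

```text
clock: 3.38
position: [0.6141, 0.0934, 0.3004]
tool_rot: [-3.141, -0.0, 2.903]
force: [0.0, 0.0, -0.8]
grip_width: 0.0551
```

```bash
python3 - <<'E'
from h import *
f=snap("a2");s=bot.observe();print(s["position"],s["qpos"].round(3))
g=cv2.imread("pics/a1.png")
o=np.hstack([cv2.resize(g[190:270,280:380],None,fx=3.8,fy=3.8,interpolation=2),cv2.resize(f[60:190,240:420],None,fx=2.34,fy=2.34,interpolation=2)[:304]])
cv2.imwrite("pics/c2.png",o);print(o.shape, proj("wrist",[(.5565,.1121,.171),(.5763,.205,.16),(.5565,.1121,.135)]))
E
```

```text
[0.61409342 0.09347607 0.30074852] [ 0.238  0.541 -0.745  1.499  0.377  1.25   0.777]
(304, 801, 3) [[328.78473092 144.75928137]
 [456.9746161  140.11762586]
 [328.02860643 142.70557418]]
```

View pics/c2.png

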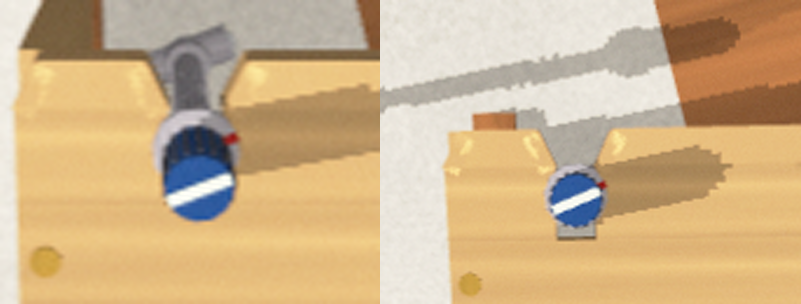

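a2 shows the knob top at about (324,145) with the notch's flare above it in the image (robot side) and the gauge seated about mid-notch. I'll measure both, then look at the socket from above before grasping.

```bash
python3 - <<'E'
from h import *
np.set_printoptions(precision=4,suppress=True)
pts=[]
for t,box in(("a1",(315,222,350,255)),("a2",(305,125,345,165))):
    f=cv2.imread(f"pics/{t}.png");x0,y0,x1,y1=box;h=cv2.cvtColor(f[y0:y1,x0:x1],cv2.COLOR_BGR2HSV)
    m=cv2.inRange(h,(100,120,120),(125,255,255))
    m=cv2.morphologyEx(m,cv2.MORPH_CLOSE,np.ones((5,5)))
    p=np.argwhere(m)[:,::-1]; hull=cv2.convexHull(p.astype(np.int32));c,r=cv2.minEnclosingCircle(hull);M=cv2.moments(hull)
    print(t,np.array(c)+[x0,y0],r,M["m10"]/M["m00"]+x0,M["m01"]/M["m00"]+y0);pts.append((M["m10"]/M["m00"]+x0,M["m01"]/M["m00"]+y0))
print(cross([ray("wrist",p,cal(t)) for p,t in zip(pts,("a1","a2"))]))
print([plane("wrist",p,.171,cal(t)) for p,t in zip(pts,("a1","a2"))])
# rail front edge / back edge in a2, wood mask
f=cv2.imread("pics/a2.png");h=cv2.cvtColor(f,cv2.COLOR_BGR2HSV);c=cal("a2")
m=cv2.inRange(h,(15,60,150),(28,190,255))
n,l,s,ce=cv2.connectedComponentsWithStats(m);i=1+np.argmax(s[1:,4]);print(s[i]);m=(l==i)
for side,fn in(("front",np.argmax),("back",lambda v:len(v)-1-np.argmax(v[::-1]))):
    P=[]
    for x in range(s[i][0]+6,s[i][0]+s[i][2]-6,3):
        P.append(plane("wrist",(x,fn(m[:,x])),.135,c)[:2])
    P=np.array(P,np.float32);v=cv2.fitLine(P,cv2.DIST_HUBER,0,.001,.001).ravel();print(side,v,np.degrees(np.arctan2(v[1],v[0])))
    k=np.array([.5565,.1121]);nrm=np.array([-v[1],v[0]]);print(" signed dist of knob",(k-v[2:])@nrm)
plan([((.64,-.21,.33),167,6)])
E
```

```text
a1 [331.9521 238.6096] 8.733044624328613 331.93910256410254 238.90384615384616
a2 [323.2674 145.1047] 10.968920707702637 323.20386904761904 145.265376984127
(array([0.5559, 0.1081, 0.1687]), [np.float64(1.9844095702075562e-05), np.float64(1.9844095702040017e-05)])
[array([0.5552, 0.1082, 0.171 ]), array([0.5558, 0.1081, 0.171 ])]
[  267   109   356    91 25319]
front [0.2209 0.9753 0.5612 0.2297] 77.2376
 signed dist of knob -0.021406583109407656
back [0.2221 0.975  0.6249 0.2105] 77.16535
 signed dist of knob 0.04485797840373315
[[-0.0202, -0.0602, -0.0061], [-0.02, -0.0602, -0.0061], [-0.0199, -0.0602, -0.0061], [-0.0199, -0.0603, -0.006], [-0.0197, -0.0603, -0.0061], [-0.0196, -0.0604, -0.0061]] 
  [[-0.0, 0.0, -0.0006], [-0.0, 0.0, -0.0006], [-0.0, 0.0, -0.0006], [-0.0, 0.0, -0.0006], [-0.0, 0.0, -0.0006], [-0.0, 0.0, -0.0006]]
```

Knob axis: (0.5557, 0.1081), top at about 0.170 (the text implies 0.171). The rail is at 77.2°, and the knob is 21 mm from its front edge, as expected.

>>> {"op": "move_arm", "data": {"jaw": [90, 90, 90, 90, 90, 90, 90, 90], "dp": [[-0.02, -0.06, -0.006], [-0.02, -0.06, -0.006], [-0.02, -0.06, -0.006], [-0.02, -0.06, -0.006], [-0.02, -0.06, -0.006], [-0.02, -0.06, -0.006], [0, 0, 0], [0, 0, 0]], "rotation": [[0, 0, 0], [0, 0, 0], [0, 0, 0], [0, 0, 0], [0, 0, 0], [0, 0, 0], [0, 0, 0], [0, 0, 0]]}}

```text
clock: 4.42
position: [0.6396, -0.2084, 0.3296]
tool_rot: [3.141, 0.0, 2.904]
force: [1.0, 0.1, 0.2]
grip_width: 0.0551
```

```bash
python3 - <<'E'
from h import *
f=snap("b1");s=bot.observe();print(s["position"],s["qpos"].round(3),proj("wrist",[(.5755,-.2255,.125)]))
E
```

```text
[ 0.63980197 -0.20781116  0.32970719] [ 0.631  0.601 -0.694  1.307  0.378  1.364  1.282] [[286.92369328 143.17331516]]
```

View pics/b1.png

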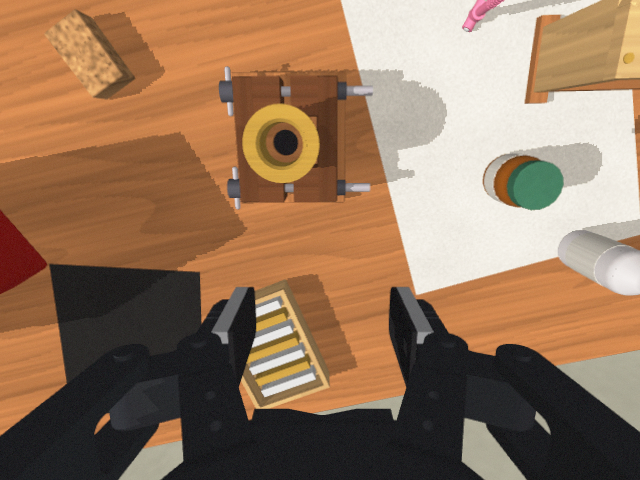

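>>> {"op": "move_arm", "data": {"jaw": [90, 90, 90, 90], "dp": [[0.04, -0.02, 0.01], [0.04, -0.02, 0.01], [0, 0, 0], [0, 0, 0]], "rotation": [[0, 0, 0], [0, 0, 0], [0, 0, 0], [0, 0, 0]]}}

```text
clock: 4.97
position: [0.5707, -0.2241, 0.3138]
tool_rot: [3.142, 0.001, 2.905]
force: [0.5, -0.1, 0.7]
grip_width: 0.0554
```

```bash
python3 - <<'E'
from h import *
f=snap("b2");s=bot.observe();print(s["position"],s["qpos"].round(3),proj("wrist",[(.5755,-.2255,.125)]))
E
```

```text
[ 0.57091937 -0.22402534  0.31364748] [ 0.751  0.509 -0.717  1.504  0.343  1.257  1.326] [[321.90738644 214.74204745]]
```

View pics/b2.png

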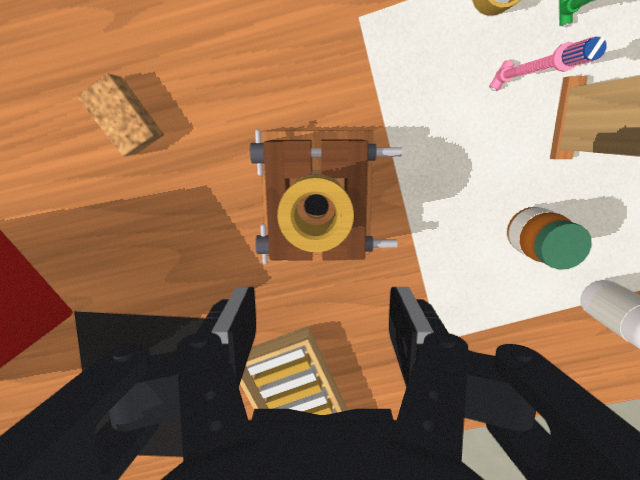

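b1: brass mouth ring centre about (281,143). b2: about (316,214). I'll fit the ring and triangulate.

```bash
python3 - <<'E'
from h import *
np.set_printoptions(precision=4,suppress=True)
P=[]
for t,(cx,cy) in(("b1",(281,143)),("b2",(316,214))):
    f=cv2.imread(f"pics/{t}.png");h=cv2.cvtColor(f,cv2.COLOR_BGR2HSV);x0,y0=cx-55,cy-55
    m=cv2.inRange(h[y0:y0+110,x0:x0+110],(20,110,140),(32,255,255))
    m=cv2.morphologyEx(m,cv2.MORPH_OPEN,np.ones((3,3)))
    C=max(cv2.findContours(m,0,1)[0],key=cv2.contourArea);e=cv2.fitEllipse(cv2.convexHull(C))
    print(t,e[0][0]+x0,e[0][1]+y0,e[1]);p=(e[0][0]+x0,e[0][1]+y0);P.append((t,p));print(plane("wrist",p,.125,cal(t)))
print(cross([ray("wrist",p,cal(t)) for t,p in P]))
plan([((.5557,.1081,.28),167.2,7),((.5557,.1081,.20),167.2,3),((.5557,.1081,.142),167.2,5)])
E
```

```text
b1 280.3567581176758 142.95512008666992 (75.1861572265625, 78.57858276367188)
[ 0.5738 -0.2317  0.125 ]
b2 315.2661018371582 214.27609634399414 (73.9115982055664, 74.97563171386719)
[ 0.5734 -0.2315  0.125 ]
(array([ 0.5737, -0.2317,  0.1239]), [np.float64(0.0001669984682326255), np.float64(0.00016699846823261245)])
[[0.0166, 0.057, 0.006], [0.0164, 0.0571, 0.006], [0.0163, 0.057, 0.006], [0.0163, 0.0572, 0.006], [0.0161, 0.0571, 0.006], [0.016, 0.0572, 0.0061], [0.0159, 0.0572, 0.006], [-0.0, -0.0, 0.0333], [-0.0, -0.0, 0.0333], [-0.0, -0.0, 0.0334]] 
  [[0.0001, 0.0003, -0.0006], [-0.0, -0.0, -0.0006], [-0.0, -0.0, -0.0006], [-0.0, -0.0, -0.0006], [-0.0, -0.0, -0.0006], [-0.0, -0.0, -0.0006], [-0.0, -0.0, -0.0006], [-0.0, -0.0, -0.0], [-0.0, -0.0, -0.0], [-0.0, -0.0, -0.0]]
[[-0.0, -0.0, 0.0145], [-0.0, -0.0, 0.0145], [-0.0, -0.0, 0.0145], [-0.0, -0.0, 0.0145], [-0.0, -0.0, 0.0145]] 
  [[-0.0, -0.0, -0.0], [-0.0, -0.0, -0.0], [-0.0, -0.0, -0.0], [-0.0, -0.0, -0.0], [-0.0, -0.0, -0.0]]
```

Socket mouth: (0.5736, -0.2316), height 0.124 to 0.125. The rays from both views agree. Going to the knob.

>>> {"op": "move_arm", "data": {"jaw": [90, 90, 90, 90, 90, 90, 90, 90, 90], "dp": [[0.0166, 0.057, 0.006], [0.0164, 0.057, 0.006], [0.0163, 0.057, 0.006], [0.0163, 0.057, 0.006], [0.0161, 0.057, 0.006], [0.016, 0.057, 0.006], [0.0159, 0.057, 0.006], [0, 0, 0], [0, 0, 0]], "rotation": [[0, 0, -0.0006], [0, 0, -0.0006], [0, 0, -0.0006], [0, 0, -0.0006], [0, 0, -0.0006], [0, 0, -0.0006], [0, 0, -0.0006], [0, 0, 0], [0, 0, 0]]}}

```text
clock: 6.15
position: [0.5555, 0.1071, 0.2796]
tool_rot: [3.142, -0.0, 2.918]
force: [-0.6, -0.1, 0.1]
grip_width: 0.0552
```

```bash
python3 -c "
from h import *
print(bot.observe()['position'],bot.observe()['tool_rot'])
plan([((.5557,.1081,.20),167.2,3),((.5557,.1081,.142),167.2,4)])"
```

```text
[0.55550846 0.10706059 0.27955722] [ 3.14151423e+00 -1.49866366e-04  2.91775101e+00]
[[0.0, 0.0004, 0.0331], [0.0, 0.0005, 0.0332], [0.0, 0.0004, 0.0331], [0.0, 0.0, 0.0181], [0.0, 0.0, 0.0182], [0.0, 0.0, 0.0181], [0.0, 0.0, 0.0181]] 
  [[0.0, -0.0, -0.0], [0.0, -0.0, -0.0001], [0.0, -0.0, -0.0], [0.0, -0.0, -0.0], [0.0, -0.0, -0.0], [0.0, -0.0, -0.0], [0.0, -0.0, -0.0]]
```

>>> {"op": "move_arm", "data": {"jaw": [90, 90, 90, 90, 90, 90, 90, 90], "dp": [[0, 0.0004, 0.033], [0, 0.0005, 0.033], [0, 0.0004, 0.033], [0, 0, 0.018], [0, 0, 0.018], [0, 0, 0.018], [0, 0, 0.018], [0, 0, 0]], "rotation": [[0, 0, 0], [0, 0, 0], [0, 0, 0], [0, 0, 0], [0, 0, 0], [0, 0, 0], [0, 0, 0], [0, 0, 0]], "squeeze": 40}}

```text
clock: 7.15
position: [0.5551, 0.1075, 0.1419]
tool_rot: [-3.141, -0.001, 2.917]
force: [-0.2, -0.3, -0.6]
grip_width: 0.0555
```

>>> {"op": "move_arm", "data": {"jaw": [200, 255, 255, 255, 255, 255, 255, 255], "dp": [[0, 0, 0], [0, 0, 0], [0, 0, 0], [0, 0, 0], [0, 0, 0], [0, 0, 0], [0, 0, 0], [0, 0, 0]], "rotation": [[0, 0, 0], [0, 0, 0], [0, 0, 0], [0, 0, 0], [0, 0, 0], [0, 0, 0], [0, 0, 0], [0, 0, 0]]}}

```text
clock: 8.15
position: [0.5559, 0.1077, 0.1434]
tool_rot: [3.141, 0.001, 2.917]
force: [-0.9, -0.5, 6.8]
grip_width: 0.015
```

```bash
python3 - <<'E'
from h import *
s=bot.observe();print(s);p=s["position"];y=np.radians(77.2);xr=np.array([np.sin(y),-np.cos(y),0])
a=p+[0,0,.004];b=a-.055*xr;b2=b*1;b2[2]=.33
plan([(a,None,2),(b,None,5),(b2,None,4)])
E
```

```text
{'clock': 8.15, 'qpos': array([ 0.19645502,  0.62599903, -0.70306845,  1.81237339,  0.50900465,
        0.89125642,  0.60351691]), 'qd': array([ 6.80869036e-05,  2.39886252e-04,  6.33211439e-04,  4.78224999e-04,
       -1.11032081e-03, -1.66470286e-03,  3.67016046e-04]), 'joint_efforts': array([-6.09182264e-02, -8.48665953e+01, -1.26876068e+01, -2.81258708e+01,
        8.38193949e-02, -2.48260181e-01,  2.48038850e-03]), 'position': array([0.5558652 , 0.10766298, 0.14335634]), 'tool_rot': array([3.14128076e+00, 8.55917137e-04, 2.91663277e+00]), 'force': array([-0.94491787, -0.49661612,  6.77745546]), 'moment': array([-0.10176004,  0.1771403 , -0.02224609]), 'grip_width': 0.014989805591831223}
[[-0.0, 0.0, -0.0025], [-0.0, 0.0, -0.0025], [0.0137, -0.0, 0.0], [0.0138, -0.0, 0.0], [0.0137, -0.0001, 0.0], [0.0138, 0.0, 0.0], [0.0137, -0.0, 0.0], [0.0, -0.0, -0.0571], [0.0, -0.0, -0.057], [0.0001, -0.0, -0.0571]] 
  [[0.0001, 0.0003, 0.0], [-0.0, -0.0, 0.0], [-0.0, -0.0, 0.0], [-0.0, -0.0, 0.0], [-0.0, -0.0, 0.0], [-0.0, -0.0, 0.0], [-0.0, -0.0, 0.0], [-0.0, -0.0, 0.0], [-0.0, -0.0, 0.0], [-0.0, -0.0, 0.0]]
[[-0.0, -0.0, -0.0571]] 
  [[-0.0, -0.0, 0.0]]
```

Gripped at 15 mm (the knob yields a little). At rest the TCP is at z 0.1434, with the head centre 0.1204 below it. Lift slightly, slide out of the notch toward the robot, then raise.

>>> {"op": "move_arm", "data": {"jaw": [255, 255, 255, 255, 255, 255, 255, 255, 255], "dp": [[0, 0, -0.003], [0, 0, -0.003], [0, 0, 0], [0.0137, 0, 0], [0.0137, 0, 0], [0.0137, 0, 0], [0.0137, 0, 0], [0.0137, 0, 0], [0, 0, 0]], "rotation": [[0, 0, 0], [0, 0, 0], [0, 0, 0], [0, 0, 0], [0, 0, 0], [0, 0, 0], [0, 0, 0], [0, 0, 0], [0, 0, 0]]}}

```text
clock: 9.28
position: [0.5015, 0.1199, 0.1478]
tool_rot: [-3.141, 0.0, 2.917]
force: [0.3, 0.6, -2.7]
grip_width: 0.0146
```

```bash
python3 - <<'E'
from h import *
s=bot.observe();print(s["position"],s["force"],s["tool_rot"]);p=s["position"]
plan([((p[0],p[1],.33),None,4),((.5736,-.2316,.33),75,12)])
E
```

```text
[0.50153475 0.11993082 0.14777544] [ 0.25804408  0.57749127 -2.73784494] [-3.14135223e+00  1.01767145e-04  2.91733621e+00]
[[-0.0, -0.0, -0.0569], [-0.0, -0.0, -0.057], [-0.0, -0.0, -0.0569], [-0.0, -0.0, -0.057], [-0.0155, -0.034, 0.0], [-0.0198, -0.0317, 0.0], [-0.024, -0.0287, 0.0], [-0.0275, -0.0253, 0.0], [-0.0307, -0.0213, 0.0], [-0.0333, -0.0171, 0.0]] 
  [[-0.0001, 0.0, -0.0], [0.0, 0.0, 0.0], [0.0, 0.0, 0.0], [0.0, 0.0, 0.0], [0.0, 0.0, 0.0427], [0.0, 0.0, 0.0426], [0.0, 0.0, 0.0427], [0.0, 0.0, 0.0427], [0.0, 0.0, 0.0426], [0.0, 0.0, 0.0427]]
[[-0.0352, -0.0125, 0.0], [-0.0366, -0.0076, 0.0], [-0.0373, -0.0027, 0.0], [-0.0373, 0.0023, 0.0], [-0.0366, 0.0073, 0.0], [-0.0354, 0.0121, 0.0]] 
  [[0.0, 0.0, 0.0426], [0.0, -0.0, 0.0427], [0.0, -0.0, 0.0427], [0.0, -0.0, 0.0426], [0.0, -0.0, 0.0427], [0.0, -0.0, 0.0427]]
```

Out and held (weight about 2.7 N on the wrist). Raise, carry to above the socket, and turn clockwise 92° for later unscrewing room.

>>> {"op": "move_arm", "data": {"jaw": [255, 255, 255, 255, 255, 255, 255, 255, 255, 255], "dp": [[0, 0, -0.057], [0, 0, -0.057], [0, 0, -0.057], [0, 0, -0.057], [-0.0155, -0.034, 0], [-0.0198, -0.0317, 0], [-0.024, -0.0287, 0], [-0.0275, -0.0253, 0], [-0.0307, -0.0213, 0], [-0.0333, -0.0171, 0]], "rotation": [[0, 0, 0], [0, 0, 0], [0, 0, 0], [0, 0, 0], [0, 0, 0.0427], [0, 0, 0.0427], [0, 0, 0.0427], [0, 0, 0.0427], [0, 0, 0.0427], [0, 0, 0.0427]]}}

```text
clock: 10.52
position: [0.5383, -0.0572, 0.3301]
tool_rot: [3.141, 0.0, 2.107]
force: [0.5, -0.8, -2.2]
grip_width: 0.0143
```

>>> {"op": "move_arm", "data": {"jaw": [255, 255, 255, 255, 255, 255, 255, 255, 255], "dp": [[-0.0352, -0.0125, 0], [-0.0366, -0.0076, 0], [-0.0373, -0.0027, 0], [-0.0373, 0.0023, 0], [-0.0366, 0.0073, 0], [-0.0354, 0.0121, 0], [0, 0, 0], [0, 0, 0], [0, 0, 0]], "rotation": [[0, 0, 0.0427], [0, 0, 0.0427], [0, 0, 0.0427], [0, 0, 0.0427], [0, 0, 0.0427], [0, 0, 0.0427], [0, 0, 0], [0, 0, 0], [0, 0, 0]]}}

```text
clock: 11.65
position: [0.5739, -0.2311, 0.3301]
tool_rot: [3.141, -0.0, 1.309]
force: [-0.7, -0.9, -2.6]
grip_width: 0.0145
```

```bash
python3 - <<'E'
from h import *
s=bot.observe();print(s["position"],s["force"],s["moment"],s["tool_rot"],s["qpos"]);p=s["position"]
f=snap("d1")
z=p[2]-.1204;q=proj("wrist",[(p[0],p[1],z),(p[0],p[1],z+.112)]);print("predicted head, collar px",q)
cv2.imwrite("pics/d1c.png",np.hstack([f[:, 120:520]]))
plan([((.5736,-.2316,.30),75,2),((.5736,-.2316,.26),75,4)])
E
```

```text
[ 0.57385926 -0.23107211  0.33014969] [-0.70705499 -0.93784291 -2.62009379] [-0.00404828 -0.01872884  0.01132408] [ 3.14146794e+00 -2.34179973e-04  1.30875886e+00] [ 0.54141436  0.44962684 -0.376848    1.47590879  0.16921626  1.24809646
 -0.1171183 ]
predicted head, collar px [[323.2687201  227.82596868]
 [324.32147899 293.36992047]]
[[-0.0003, -0.0001, 0.0189], [-0.0003, -0.0001, 0.0188], [-0.0, 0.0, 0.0125], [-0.0, 0.0, 0.0125], [-0.0, 0.0, 0.0125], [-0.0, 0.0, 0.0125]] 
  [[0.0001, -0.0001, -0.0001], [-0.0, 0.0, -0.0001], [-0.0, 0.0, 0.0], [-0.0, 0.0, 0.0], [-0.0, 0.0, 0.0], [-0.0, 0.0, 0.0]]
```

View pics/d1c.png

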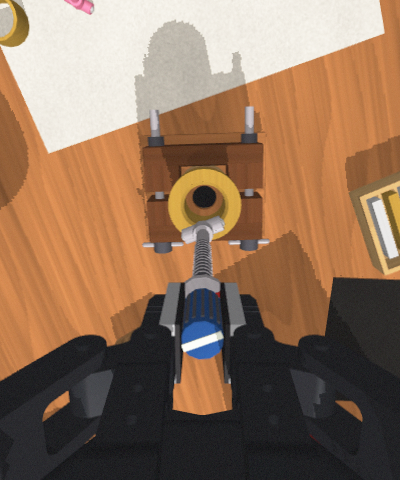

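The head is at (323,228), exactly as predicted, so the gauge hangs straight. The ring centre is around (324,203). Lower to just above the mouth and recheck the alignment in the same picture.

>>> {"op": "move_arm", "data": {"jaw": [255, 255, 255, 255, 255, 255, 255], "dp": [[-0.0003, -0.0003, 0.019], [-0.0003, -0.0003, 0.019], [0, 0, 0.0125], [0, 0, 0.0125], [0, 0, 0.0125], [0, 0, 0.0125], [0, 0, 0]], "rotation": [[0, 0, 0], [0, 0, 0], [0, 0, 0], [0, 0, 0], [0, 0, 0], [0, 0, 0], [0, 0, 0]]}}

```text
clock: 12.58
position: [0.5729, -0.2321, 0.2588]
tool_rot: [-3.14, -0.0, 1.307]
force: [-0.2, 0.7, -1.5]
grip_width: 0.0144
```

```bash
python3 - <<'E'
from h import *
s=bot.observe();p=s["position"];print(p,s["force"])
f=snap("d2")
a=np.linspace(0,2*np.pi,37)[:-1]
ring=lambda c,r:np.array([[c[0]+r*np.cos(t),c[1]+r*np.sin(t),.125] for t in a])
c=(.5736,-.2316)
g=cv2.resize(f,None,fx=3,fy=3,interpolation=2)
for r,col in((.035,(0,0,255)),(.02,(255,0,0))):
    for q in proj("wrist",ring(c,r)):cv2.circle(g,tuple(int(v) for v in q*3+1),2,col,-1)
q=proj("wrist",[(p[0],p[1],p[2]-.1204)])[0];cv2.circle(g,tuple(int(v) for v in q*3+1),4,(0,255,0),-1)
x,y=int(q[0]*3),int(q[1]*3);cv2.imwrite("pics/d2c.png",g[max(0,y-300):y+250,x-300:x+300]);print(q)
plan([((.5736,-.2316,.245),75,6),((.5736,-.2316,.229),75,8)])
E
```

```text
[ 0.572901   -0.23213471  0.25882944] [-0.22415005  0.70160365 -1.52366427]
[323.013832   227.75462758]
[[0.0001, 0.0001, 0.003], [0.0002, 0.0, 0.003], [0.0001, 0.0001, 0.003], [0.0002, 0.0, 0.003], [0.0001, 0.0001, 0.003], [0.0001, 0.0, 0.003], [0.0, 0.0, 0.0025], [0.0, 0.0, 0.0025], [0.0, 0.0, 0.0025], [0.0, 0.0, 0.0025]] 
  [[-0.0001, -0.0, -0.0001], [-0.0, -0.0, -0.0001], [-0.0, -0.0, -0.0001], [-0.0, -0.0, -0.0001], [-0.0, -0.0, -0.0002], [-0.0, -0.0, -0.0001], [-0.0, -0.0, 0.0], [-0.0, -0.0, 0.0], [-0.0, -0.0, 0.0], [-0.0, -0.0, 0.0]]
[[0.0, 0.0, 0.0025], [0.0, 0.0, 0.0025], [0.0, 0.0, 0.0025], [0.0, 0.0, 0.0025]] 
  [[-0.0, -0.0, 0.0], [-0.0, -0.0, 0.0], [-0.0, -0.0, 0.0], [-0.0, -0.0, 0.0]]
```

View pics/d2c.png

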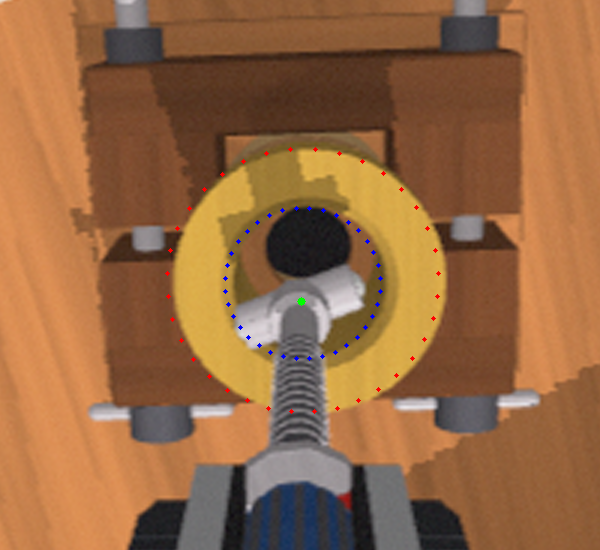

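The ring (extents 172 to 446) sits about 6 px, or 1.5 mm, right of my overlay, while the head matches its prediction. So the target becomes (0.575, -0.232). Descend into the mouth, stopping above the highest possible shoulder.

```bash
python3 - <<'E'
from h import *
plan([((.575,-.232,.2588),74.9,2),((.575,-.232,.228),74.9,8)])
E
```

```text
[[0.0004, 0.0011, 0.0004], [0.0004, 0.0011, 0.0004], [0.0, -0.0, 0.0048], [0.0, -0.0, 0.0048], [0.0, -0.0, 0.0048], [0.0, -0.0, 0.0048], [0.0, -0.0, 0.0048], [0.0, -0.0, 0.0049], [0.0, -0.0, 0.0048], [0.0, -0.0, 0.0048]] 
  [[-0.0001, -0.0, -0.0001], [-0.0, -0.0, -0.0], [-0.0, -0.0, -0.0], [-0.0, -0.0, -0.0], [-0.0, -0.0, -0.0], [-0.0, -0.0, -0.0], [-0.0, -0.0, -0.0], [-0.0, -0.0, -0.0], [-0.0, -0.0, -0.0], [-0.0, -0.0, -0.0]]
```

>>> {"op": "move_arm", "data": {"jaw": [255, 255, 255, 255, 255, 255], "dp": [[0.0004, 0.0011, 0], [0.0004, 0.0011, 0], [0, 0, 0.004], [0, 0, 0.004], [0, 0, 0.004], [0, 0, 0.004]], "rotation": [[0, 0, 0], [0, 0, 0], [0, 0, 0], [0, 0, 0], [0, 0, 0], [0, 0, 0]]}}

```text
clock: 13.38
position: [0.575, -0.232, 0.2465]
tool_rot: [-3.141, -0.0, 1.307]
force: [-0.1, -0.3, -2.0]
grip_width: 0.0146
```

>>> {"op": "move_arm", "data": {"jaw": [255, 255, 255, 255], "dp": [[0, 0, 0.004], [0, 0, 0.004], [0, 0, 0.004], [0, 0, 0.004]], "rotation": [[0, 0, 0], [0, 0, 0], [0, 0, 0], [0, 0, 0]]}}

```text
clock: 13.88
position: [0.5751, -0.232, 0.2338]
tool_rot: [-3.142, -0.0, 1.307]
force: [-0.4, 0.2, -1.9]
grip_width: 0.015
```

Free so far, with the head inside the mouth. Feeling for the shoulder in small steps.

>>> {"op": "move_arm", "data": {"jaw": [255, 255, 255, 255, 255, 255, 255], "dp": [[0, 0, 0.002], [0, 0, 0.002], [0, 0, 0.0012], [0, 0, 0.0012], [0, 0, 0.0012], [0, 0, 0.0012], [0, 0, 0]], "rotation": [[0, 0, 0], [0, 0, 0], [0, 0, 0], [0, 0, 0], [0, 0, 0], [0, 0, 0], [0, 0, 0]]}}

```text
clock: 14.75
position: [0.575, -0.2321, 0.2269]
tool_rot: [-3.141, -0.0, 1.307]
force: [-0.1, -0.1, -1.9]
grip_width: 0.0144
```

>>> {"op": "move_arm", "data": {"jaw": [255, 255, 255, 255, 255], "dp": [[0, 0, 0.0012], [0, 0, 0.0012], [0, 0, 0.0012], [0, 0, 0.0012], [0, 0, 0]], "rotation": [[0, 0, 0], [0, 0, 0], [0, 0, 0], [0, 0, 0], [0, 0, 0]]}}

```text
clock: 15.38
position: [0.575, -0.232, 0.223]
tool_rot: [-3.141, -0.0, 1.307]
force: [-0.1, 0.1, -1.8]
grip_width: 0.0144
```

```bash
python3 -c "
from h import *
print(bot.observe()['force'],bot.observe()['position'])"
```

```text
[-0.11468378  0.0543586  -1.7991079 ] [ 0.57500384 -0.23202371  0.22301758]
```

>>> {"op": "move_arm", "data": {"jaw": [255, 255, 255, 255, 255], "dp": [[0, 0, 0.0012], [0, 0, 0.0012], [0, 0, 0.0012], [0, 0, 0.0012], [0, 0, 0]], "rotation": [[0, 0, 0], [0, 0, 0], [0, 0, 0], [0, 0, 0], [0, 0, 0]]}}

```text
clock: 16.0
position: [0.575, -0.232, 0.2192]
tool_rot: [-3.141, -0.0, 1.307]
force: [-0.1, -0.7, -2.2]
grip_width: 0.0143
```

>>> {"op": "move_arm", "data": {"jaw": [255, 255, 255, 255, 255], "dp": [[0, 0, 0.0012], [0, 0, 0.0012], [0, 0, 0.0012], [0, 0, 0.0012], [0, 0, 0]], "rotation": [[0, 0, 0], [0, 0, 0], [0, 0, 0], [0, 0, 0], [0, 0, 0]]}}

```text
clock: 16.62
position: [0.575, -0.232, 0.2154]
tool_rot: [-3.141, -0.0, 1.307]
force: [-0.4, -0.1, -2.8]
grip_width: 0.0142
```

>>> {"op": "move_arm", "data": {"jaw": [255, 255, 255, 255, 255], "dp": [[0, 0, 0.0012], [0, 0, 0.0012], [0, 0, 0.0012], [0, 0, 0.0012], [0, 0, 0]], "rotation": [[0, 0, 0], [0, 0, 0], [0, 0, 0], [0, 0, 0], [0, 0, 0]]}}

```text
clock: 17.25
position: [0.575, -0.232, 0.2115]
tool_rot: [-3.141, -0.0, 1.307]
force: [-0.4, -1.6, -2.4]
grip_width: 0.015
```

>>> {"op": "move_arm", "data": {"jaw": [255, 255, 255, 255, 255], "dp": [[0, 0, 0.0012], [0, 0, 0.0012], [0, 0, 0.0012], [0, 0, 0], [0, 0, 0]], "rotation": [[0, 0, 0], [0, 0, 0], [0, 0, 0], [0, 0, 0], [0, 0, 0]]}}

```text
clock: 17.88
position: [0.5751, -0.232, 0.2088]
tool_rot: [3.142, 0.0, 1.307]
force: [0.9, -0.1, -2.2]
grip_width: 0.0148
```

>>> {"op": "move_arm", "data": {"jaw": [255, 255, 255, 255, 255], "dp": [[0, 0, 0.0012], [0, 0, 0.0012], [0, 0, 0.0012], [0, 0, 0], [0, 0, 0]], "rotation": [[0, 0, 0], [0, 0, 0], [0, 0, 0], [0, 0, 0], [0, 0, 0]]}}

```text
clock: 18.5
position: [0.576, -0.2322, 0.2075]
tool_rot: [3.139, 0.0, 1.307]
force: [-1.9, 1.0, 17.4]
grip_width: 0.0142
```

Shoulder found (z ≈ 0.2075). It's pressing about 19 N, so ease off.

>>> {"op": "move_arm", "data": {"jaw": [255, 255], "dp": [[0, 0, -0.001], [0, 0, 0]], "rotation": [[0, 0, 0], [0, 0, 0]]}}

```text
clock: 18.75
position: [0.5757, -0.2322, 0.2078]
tool_rot: [3.14, 0.0, 1.307]
force: [-0.4, 0.9, 10.4]
grip_width: 0.0143
```

>>> {"op": "move_arm", "data": {"jaw": [255, 255, 255, 255, 255, 255, 255, 255], "dp": [[0, 0, -0.0004], [0, 0, 0], [0, 0, 0], [0, 0, 0], [0, 0, 0], [0, 0, 0], [0, 0, 0], [0, 0, 0]], "rotation": [[0, 0, 0], [0, 0, 0], [0, 0, -0.03], [0, 0, -0.04], [0, 0, -0.04], [0, 0, -0.04], [0, 0, -0.04], [0, 0, 0]]}}

```text
clock: 19.75
position: [0.5754, -0.2323, 0.2078]
tool_rot: [3.14, 0.001, 1.906]
force: [0.1, -0.7, 9.0]
grip_width: 0.015
```

```bash
python3 -c "
from h import *
s=bot.observe();print(s['force'],s['position'],s['moment'],s['tool_rot'],s['qpos'])
f=snap('e1')"
```

```text
[ 0.09220079 -0.72406301  8.97211446] [ 0.57544325 -0.23233561  0.20780083] [-0.07710751  0.43576068  0.07507088] [3.14049031e+00 8.82718708e-04 1.90560348e+00] [ 0.6250489   0.57852429 -0.50313007  1.61898505  0.31401645  1.02400075
  0.36114736]
```

Reaction moment is about 0.07 N m, matching the knob turning against the gauge. Keep unscrewing to about 1.1 rad.

>>> {"op": "move_arm", "data": {"jaw": [255, 255, 255, 255, 255, 255, 255], "dp": [[0, 0, 0], [0, 0, 0], [0, 0, 0], [0, 0, 0], [0, 0, 0], [0, 0, 0], [0, 0, 0]], "rotation": [[0, 0, -0.04], [0, 0, -0.04], [0, 0, -0.04], [0, 0, -0.04], [0, 0, 0], [0, 0, 0], [0, 0, 0]]}}

```text
clock: 20.68
position: [0.5754, -0.2324, 0.2078]
tool_rot: [3.141, 0.001, 2.406]
force: [-1.6, -0.6, 8.5]
grip_width: 0.0141
```

```bash
python3 -c "
from h import *
s=bot.observe();print(s['force'],s['position'],s['moment'],s['tool_rot'],s['qpos'])
f=snap('e2')
a=cv2.imread('pics/d2.png');b=cv2.imread('pics/e1.png')
cv2.imwrite('pics/e2c.png',np.hstack([cv2.resize(x[170:350,250:400],None,fx=1.75,fy=1.75,interpolation=2) for x in (a,b,f)]))"
```

```text
[-1.57181915 -0.56642578  8.54406479] [ 0.57539033 -0.23236518  0.2077934 ] [-0.1841544   0.47159761  0.02006366] [3.14146895e+00 1.38594440e-03 2.40619600e+00] [ 0.69989492  0.60229242 -0.62203401  1.61481937  0.39105767  1.05045625
  0.7999018 ]
```

View pics/e2c.png

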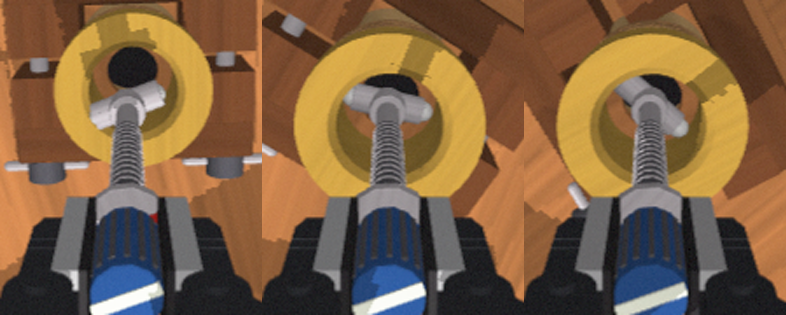

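The head stays fixed to the socket while the knob turns (its angle shifts from about -15° to about +45° in the gripper's view). I'll check the plunger tips enlarged, with marks at 17 and 20 mm.

```bash
python3 - <<'E'
from h import *
f=snap("e3");s=bot.observe();p=s["position"];c=np.array([p[0],p[1],.0875])
G=[]
for tag,fr in(("e1",cv2.imread("pics/e1.png")),("e3",f)):
    cc=cal(tag);k=6;q=proj("wrist",[c],cc)[0];x0,y0=int(q[0])-32,int(q[1])-45
    g=cv2.resize(fr[y0:y0+85,x0:x0+65],None,fx=k,fy=k,interpolation=cv2.INTER_CUBIC)
    best=None
    gray=cv2.cvtColor(fr,cv2.COLOR_BGR2HSV)[:,:,1].astype(float)
    for a in np.radians(np.arange(0,180,2)):
        u=np.array([np.cos(a),np.sin(a),0]);P=proj("wrist",[c+r*u for r in np.r_[-15:-7,8:16]*1e-3],cc)
        v=np.mean([gray[int(round(y)),int(round(x))] for x,y in P])
        if best is None or v<best[0]:best=(v,a,u)
    print(tag,np.degrees(best[1]),best[0])
    for r,col in((17,(0,255,0)),(20,(0,0,255))):
        for sg in(-1,1):
            P=(proj("wrist",[c+sg*r*1e-3*best[2]],cc)[0]-[x0,y0])*k+k/2;cv2.circle(g,tuple(int(v) for v in P),4,col,-1)
    R_=np.linspace(-24,24,49);Q=proj("wrist",[c+r*1e-3*best[2] for r in R_],cc)
    print([int(gray[int(round(y)),int(round(x))]) for x,y in Q])
    G.append(g)
cv2.imwrite("pics/e3c.png",np.hstack(G))
E
```

```text
e1 170.0 8.1875
[156, 168, 163, 166, 164, 154, 157, 115, 90, 5, 5, 11, 9, 9, 5, 8, 5, 10, 10, 7, 8, 14, 12, 11, 9, 12, 10, 10, 10, 10, 11, 9, 8, 10, 8, 10, 12, 10, 5, 11, 64, 137, 167, 171, 172, 168, 166, 167, 166]
e3 10.0 9.25
[169, 168, 166, 165, 170, 168, 170, 169, 150, 10, 10, 10, 10, 10, 10, 6, 12, 16, 9, 10, 10, 11, 10, 14, 9, 12, 9, 14, 11, 7, 10, 9, 10, 10, 10, 12, 8, 8, 7, 5, 4, 3, 5, 33, 171, 163, 167, 162, 153]
```

View pics/e3c.png

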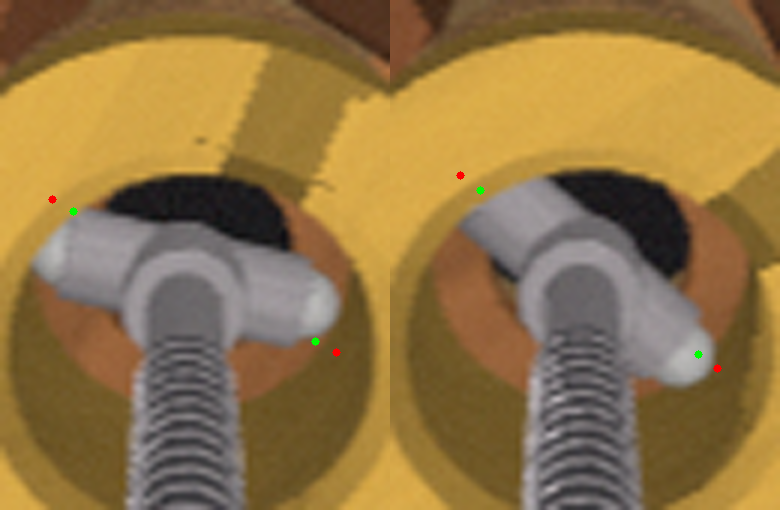

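```bash
python3 - <<'E'
from h import *
s=bot.observe();p=s["position"];c=np.array([p[0],p[1],.0875])
for tag in("e1","e2","e3"):
    cc=cal(tag);fr=cv2.imread(f"pics/{tag}.png");S=cv2.cvtColor(fr,cv2.COLOR_BGR2HSV)[:,:,1].astype(np.float32)
    S=cv2.GaussianBlur(S,(3,3),0)
    for a in (0,4,8,12,16,20):
        u=np.array([np.cos(np.radians(a)),np.sin(np.radians(a)),0]);r=np.arange(-26,26.1,.25)
        Q=proj("wrist",[c+x*1e-3*u for x in r],cc).astype(np.float32)
        v=cv2.remap(S,Q[:,:1],Q[:,1:],cv2.INTER_LINEAR).ravel()<60
        i=104
        lo=i
        while v[lo]:lo-=1
        hi=i
        while v[hi]:hi+=1
        print(tag,a,r[lo],r[hi],r[hi]-r[lo])
E
```

```text
e1 0 -17.75 18.0 35.75
e1 4 -18.25 18.0 36.25
e1 8 -19.0 18.0 37.0
e1 12 -19.5 17.5 37.0
e1 16 -19.75 16.75 36.5
e1 20 -18.75 15.5 34.25
e2 0 -14.25 19.0 33.25
e2 4 -14.75 19.25 34.0
e2 8 -15.0 19.25 34.25
e2 12 -15.5 18.75 34.25
e2 16 -16.0 17.75 33.75
e2 20 -16.5 15.75 32.25
e3 0 -14.25 19.0 33.25
e3 4 -14.75 19.5 34.25
e3 8 -15.0 19.25 34.25
e3 12 -15.5 18.75 34.25
e3 16 -16.0 17.75 33.75
e3 20 -16.5 15.75 32.25
```

Head direction stays at about 8 to 10° in the world, so the knob has turned about 1.1 rad on it. One tip is occluded in this view. I'll turn a little more to the stop, then turn back to about 0.6 rad, where e1's view of both tips allows a direct comparison (plungers still free).

>>> {"op": "move_arm", "data": {"jaw": [255, 255, 255, 255, 255, 255, 255, 255, 255], "dp": [[0, 0, 0], [0, 0, 0], [0, 0, 0], [0, 0, 0], [0, 0, 0], [0, 0, 0], [0, 0, 0], [0, 0, 0], [0, 0, 0]], "rotation": [[0, 0, -0.03], [0, 0, 0], [0, 0, 0], [0, 0, 0.03], [0, 0, 0.04], [0, 0, 0.04], [0, 0, 0.04], [0, 0, 0.04], [0, 0, 0]]}}

```text
clock: 21.9
position: [0.5755, -0.2322, 0.2078]
tool_rot: [3.141, 0.001, 1.902]
force: [-0.9, -1.0, 7.7]
grip_width: 0.0144
```

```bash
cat > tips.py <<'E'
from h import *
import sys
tag=sys.argv[1];s=bot.observe();p=s["position"];print(s["force"].round(2),s["moment"].round(3),p.round(4),s["tool_rot"].round(3),s["qpos"][6]);snap(tag)
c=np.array([p[0],p[1],p[2]-.1204])
for t in sys.argv[1:]:
    cc=cal(t);S=cv2.GaussianBlur(cv2.cvtColor(cv2.imread(f"pics/{t}.png"),cv2.COLOR_BGR2HSV)[:,:,1].astype(np.float32),(3,3),0)
    for a in range(-4,28,4):
        u=np.array([np.cos(np.radians(a)),np.sin(np.radians(a)),0]);r=np.arange(-26,26.1,.25)
        Q=proj("wrist",[c+x*1e-3*u for x in r],cc).astype(np.float32);v=cv2.remap(S,Q[:,:1],Q[:,1:],1).ravel()<60
        lo=hi=104
        while lo>0 and v[lo]:lo-=1
        while hi<208 and v[hi]:hi+=1
        print(t,a,r[lo],r[hi],r[hi]-r[lo])
E
python3 tips.py f1 e1
```

```text
[-0.95 -0.98  7.74] [-0.084  0.522 -0.034] [ 0.5755 -0.2322  0.2078] [3.141e+00 1.000e-03 1.902e+00] 0.3572755933949405
f1 -4 -17.0 18.75 35.75
f1 0 -17.75 19.0 36.75
f1 4 -18.25 19.25 37.5
f1 8 -19.0 19.0 38.0
f1 12 -19.5 18.75 38.25
f1 16 -19.75 17.5 37.25
f1 20 -19.0 15.75 34.75
f1 24 -17.5 14.25 31.75
e1 -4 -17.0 17.5 34.5
e1 0 -17.75 18.0 35.75
e1 4 -18.25 18.0 36.25
e1 8 -19.0 17.75 36.75
e1 12 -19.75 17.25 37.0
e1 16 -20.0 16.5 36.5
e1 20 -19.0 15.0 34.0
e1 24 -17.5 14.25 31.75
```

The +x tip has moved out about 1.3 mm compared with e1, so the plungers are released. The other tip lies at the rim's occlusion edge in both views. Now screw the knob fast.

>>> {"op": "move_arm", "data": {"jaw": [255, 255, 255, 255, 255, 255, 255], "dp": [[0, 0, 0], [0, 0, 0], [0, 0, 0], [0, 0, 0], [0, 0, 0], [0, 0, 0], [0, 0, 0]], "rotation": [[0, 0, 0.04], [0, 0, 0.04], [0, 0, 0.04], [0, 0, 0.04], [0, 0, 0.03], [0, 0, 0], [0, 0, 0]]}}

```text
clock: 22.82
position: [0.5756, -0.2321, 0.2078]
tool_rot: [3.14, 0.0, 1.307]
force: [-0.9, 0.2, 7.2]
grip_width: 0.0145
```

```bash
python3 tips.py f2
```

```text
[-0.89  0.2   7.23] [0.099 0.21  0.043] [ 0.5756 -0.2321  0.2078] [3.14  0.    1.307] -0.16359773455897642
f2 -4 -18.0 17.5 35.5
f2 0 -19.5 17.0 36.5
f2 4 -20.5 16.25 36.75
f2 8 -20.75 15.75 36.5
f2 12 -20.75 15.25 36.0
f2 16 -20.25 14.75 35.0
f2 20 -19.25 14.25 33.5
f2 24 -18.0 13.75 31.75
```

>>> {"op": "move_arm", "data": {"jaw": [255, 255, 255, 255, 255], "dp": [[0, 0, 0], [0, 0, 0], [0, 0, 0], [0, 0, 0], [0, 0, 0]], "rotation": [[0, 0, 0.015], [0, 0, 0.015], [0, 0, 0.015], [0, 0, 0], [0, 0, 0]]}}

```text
clock: 23.5
position: [0.5756, -0.2322, 0.2078]
tool_rot: [3.14, -0.0, 1.166]
force: [-0.9, -0.6, 7.7]
grip_width: 0.0145
```

```bash
python3 tips.py f3
```

```text
[-0.89 -0.64  7.74] [-0.067  0.175 -0.017] [ 0.5756 -0.2322  0.2078] [ 3.14  -0.     1.166] -0.28729843463607746
f3 -4 -20.0 16.25 36.25
f3 0 -20.5 15.75 36.25
f3 4 -20.75 15.25 36.0
f3 8 -20.5 14.5 35.0
f3 12 -20.0 14.0 34.0
f3 16 -18.75 13.5 32.25
f3 20 -17.75 12.75 30.5
f3 24 -16.75 12.5 29.25
```

At the stop: the head now starts turning with the gripper. The tips read about -20.7 and +19, so about 40 mm. Draw straight out gently.

>>> {"op": "move_arm", "data": {"jaw": [255, 255, 255, 255, 255, 255], "dp": [[0, 0, -0.001], [0, 0, -0.002], [0, 0, -0.003], [0, 0, -0.004], [0, 0, -0.004], [0, 0, -0.004]], "rotation": [[0, 0, 0], [0, 0, 0], [0, 0, 0], [0, 0, 0], [0, 0, 0], [0, 0, 0]]}}

```text
clock: 24.3
position: [0.575, -0.232, 0.2216]
tool_rot: [-3.142, -0.0, 1.166]
force: [0.1, 0.4, -2.9]
grip_width: 0.0148
```

```bash
python3 -c "
from h import *
s=bot.observe();print(s['force'],s['moment'],s['position'])"
```

```text
[ 0.11495943  0.44556308 -2.91036136] [ 0.02550177 -0.04201759  0.00662309] [ 0.57500231 -0.23201466  0.22161322]
```

>>> {"op": "move_arm", "data": {"jaw": [255, 255, 255, 255, 255, 255, 255, 255, 255, 255], "dp": [[0, 0, -0.006], [0, 0, -0.006], [0, 0, -0.006], [0, 0, -0.006], [0, 0, -0.006], [0, 0, -0.006], [0, 0, -0.008], [0, 0, -0.03], [0, 0, -0.03], [0, 0, -0.03]], "rotation": [[0, 0, 0], [0, 0, 0], [0, 0, 0], [0, 0, 0], [0, 0, 0], [0, 0, 0], [0, 0, 0], [0, 0, 0], [0, 0, 0], [0, 0, 0]]}}

```text
clock: 25.55
position: [0.575, -0.232, 0.3297]
tool_rot: [3.142, -0.0, 1.166]
force: [-0.3, -0.1, -1.4]
grip_width: 0.0147
```

```bash
python3 - <<'E'
from h import *
s=bot.observe();print(s['force'],s['moment'],s['position'])
f=snap("g1");p=s["position"];c=np.array([p[0],p[1],p[2]-.1204]);cc=cal("g1")
S=cv2.GaussianBlur(cv2.cvtColor(f,cv2.COLOR_BGR2HSV)[:,:,1].astype(np.float32),(3,3),0)
for a in range(-20,30,4):
    u=np.array([np.cos(np.radians(a)),np.sin(np.radians(a)),0]);r=np.arange(-26,26.1,.25)
    Q=proj("wrist",[c+x*1e-3*u for x in r],cc).astype(np.float32);v=cv2.remap(S,Q[:,:1],Q[:,1:],1).ravel()<75
    lo=hi=104
    while lo>0 and v[lo]:lo-=1
    while hi<208 and v[hi]:hi+=1
    print(a,r[lo],r[hi],r[hi]-r[lo])
plan([((.5015,.1199,.33),167.1,13),((.5015,.1199,.1475),167.1,5)])
E
```

```text
[-0.31791883 -0.12637354 -1.41122194] [ 8.75274755e-05 -2.14489916e-02  7.69335406e-03] [ 0.57498238 -0.23198982  0.32967254]
-20 -15.25 17.0 32.25
-16 -16.5 18.25 34.75
-12 -17.75 19.25 37.0
-8 -19.25 19.5 38.75
-4 -20.25 19.5 39.75
0 -20.75 19.25 40.0
4 -20.75 18.5 39.25
8 -20.5 17.5 38.0
12 -19.75 15.25 35.0
16 -19.0 14.5 33.5
20 -26.0 13.25 39.25
24 -22.5 11.5 34.0
28 -14.5 10.0 24.5
[[0.0283, -0.0199, 0.0002], [0.0307, -0.016, 0.0003], [0.0326, -0.0117, 0.0003], [0.0338, -0.0072, 0.0003], [0.0345, -0.0025, 0.0002], [0.0346, 0.002, 0.0003], [0.0339, 0.0067, 0.0003], [0.0328, 0.0112, 0.0003], [0.0309, 0.0155, 0.0003], [0.0286, 0.0195, 0.0002]] 
  [[0.0013, -0.0, -0.0429], [-0.0, -0.0, -0.0429], [-0.0, -0.0, -0.0428], [-0.0, -0.0, -0.0429], [-0.0, -0.0, -0.0429], [-0.0, -0.0, -0.0429], [-0.0, -0.0, -0.0428], [-0.0, -0.0, -0.0429], [-0.0, -0.0, -0.0429], [-0.0, -0.0, -0.0429]]
[[0.0257, 0.0232, 0.0003], [0.0224, 0.0264, 0.0003], [0.0186, 0.0292, 0.0003], [0.0, -0.0, 0.0456], [0.0, -0.0, 0.0456], [0.0, -0.0, 0.0457], [0.0, -0.0, 0.0456], [0.0, -0.0, 0.0456]] 
  [[0.0, -0.0, -0.0428], [0.0, -0.0, -0.0429], [0.0, -0.0, -0.0429], [0.0, -0.0, 0.0], [0.0, -0.0, 0.0], [0.0, -0.0, 0.0], [0.0, -0.0, 0.0], [0.0, -0.0, 0.0]]
```

Drawn clear, and the reading measured in the air is about 40 mm. Carry back to the spot in front of the notch.

>>> {"op": "move_arm", "data": {"jaw": [255, 255, 255, 255, 255, 255, 255, 255, 255, 255], "dp": [[0.0283, -0.0199, 0.0003], [0.0307, -0.016, 0.0003], [0.0326, -0.0117, 0.0003], [0.0338, -0.0072, 0], [0.0345, -0.0025, 0], [0.0346, 0.002, 0], [0.0339, 0.0067, 0], [0.0328, 0.0112, 0], [0.0309, 0.0155, 0], [0.0286, 0.0195, 0]], "rotation": [[0, 0, -0.0429], [0, 0, -0.0429], [0, 0, -0.0429], [0, 0, -0.0429], [0, 0, -0.0429], [0, 0, -0.0429], [0, 0, -0.0429], [0, 0, -0.0429], [0, 0, -0.0429], [0, 0, -0.0429]]}}

```text
clock: 26.85
position: [0.5174, 0.0396, 0.3279]
tool_rot: [3.142, 0.0, 2.518]
force: [1.0, -0.8, -1.8]
grip_width: 0.0146
```

>>> {"op": "move_arm", "data": {"jaw": [255, 255, 255, 255, 255], "dp": [[0.0257, 0.0232, 0], [0.0224, 0.0264, 0], [0.0186, 0.0292, 0], [0, 0, 0], [0, 0, 0]], "rotation": [[0, 0, -0.0429], [0, 0, -0.0429], [0, 0, -0.0429], [0, 0, 0], [0, 0, 0]]}}

```text
clock: 27.48
position: [0.5006, 0.1196, 0.3278]
tool_rot: [-3.141, 0.0, 2.916]
force: [0.7, -0.2, -2.3]
grip_width: 0.0149
```

```bash
python3 - <<'E'
from h import *
s=bot.observe();print(s['force'],s['position'],s['tool_rot'])
plan([((.5015,.1200,.1485),167.1,6)])
E
```

```text
[ 0.72451005 -0.18297468 -2.33466667] [0.50057875 0.11955092 0.32780971] [-3.14126619e+00  8.15603806e-05  2.91597395e+00]
[[-0.0002, 0.0001, 0.0374], [-0.0001, 0.0002, 0.0373], [-0.0002, 0.0001, 0.0374], [-0.0002, 0.0002, 0.0373], [-0.0001, 0.0001, 0.0374], [-0.0002, 0.0001, 0.0373]] 
  [[-0.0001, 0.0, -0.0], [-0.0, 0.0, -0.0], [-0.0, 0.0, -0.0001], [-0.0, 0.0, 0.0], [-0.0, 0.0, -0.0], [-0.0, 0.0, -0.0]]
```

>>> {"op": "move_arm", "data": {"jaw": [255, 255, 255, 255, 255, 255, 255, 255], "dp": [[-0.0002, 0.0001, 0.037], [-0.0001, 0.0002, 0.037], [-0.0002, 0.0001, 0.037], [-0.0002, 0.0002, 0.037], [-0.0001, 0.0001, 0.037], [-0.0002, 0.0001, 0.037], [0, 0, 0], [0, 0, 0]], "rotation": [[0, 0, 0], [0, 0, 0], [0, 0, 0], [0, 0, 0], [0, 0, 0], [0, 0, 0], [0, 0, 0], [0, 0, 0]]}}

```text
clock: 28.48
position: [0.5019, 0.1204, 0.1513]
tool_rot: [3.141, 0.001, 2.917]
force: [-0.0, 0.2, -1.5]
grip_width: 0.0147
```

```bash
python3 - <<'E'
from h import *
s=bot.observe();print(s['force'],s['position'],s['tool_rot'])
f=snap("h1");p=s["position"]
plan([((.5558,.1077,.1495),167.1,8)])
E
```

```text
[-0.02773429  0.17536605 -1.52648737] [0.50193337 0.12040902 0.15126429] [3.14121961e+00 8.60078602e-04 2.91662514e+00]
[[-0.0086, -0.0001, 0.0003], [-0.0087, -0.0, 0.0003], [-0.0086, -0.0001, 0.0003], [-0.0086, -0.0001, 0.0003], [-0.0087, -0.0001, 0.0003], [-0.0086, -0.0, 0.0003], [-0.0086, -0.0001, 0.0004], [-0.0086, -0.0001, 0.0003]] 
  [[0.0002, 0.0005, 0.0], [-0.0, -0.0, 0.0], [-0.0, -0.0, 0.0], [-0.0, -0.0, 0.0001], [-0.0, -0.0, -0.0], [-0.0, -0.0, -0.0], [-0.0, -0.0, -0.0], [-0.0, -0.0, 0.0]]
```

>>> {"op": "move_arm", "data": {"jaw": [255, 255, 255, 255], "dp": [[-0.0086, -0.0001, 0.0004], [-0.0086, -0.0001, 0.0004], [-0.0086, -0.0001, 0.0004], [-0.0086, -0.0001, 0.0004]], "rotation": [[0, 0, 0], [0, 0, 0], [0, 0, 0], [0, 0, 0]]}}

```text
clock: 29.02
position: [0.5287, 0.1139, 0.1489]
tool_rot: [3.142, -0.0, 2.917]
force: [0.6, 0.1, -1.7]
grip_width: 0.015
```

>>> {"op": "move_arm", "data": {"jaw": [255, 255, 255, 255, 255], "dp": [[-0.0086, -0.0001, 0.0004], [-0.0086, -0.0001, 0.0004], [-0.0086, -0.0001, 0.0004], [-0.0086, -0.0001, 0.0004], [0, 0, 0]], "rotation": [[0, 0, 0], [0, 0, 0], [0, 0, 0], [0, 0, 0], [0, 0, 0]]}}

```text
clock: 29.65
position: [0.5552, 0.1076, 0.1476]
tool_rot: [3.141, -0.0, 2.917]
force: [-0.2, -0.4, -2.3]
grip_width: 0.0147
```

In the notch with no side force. Lower until the collar touches.

>>> {"op": "move_arm", "data": {"jaw": [255, 255, 255, 255, 255, 255], "dp": [[0, 0, 0.0015], [0, 0, 0.0015], [0, 0, 0.001], [0, 0, 0.001], [0, 0, 0], [0, 0, 0]], "rotation": [[0, 0, 0], [0, 0, 0], [0, 0, 0], [0, 0, 0], [0, 0, 0], [0, 0, 0]]}}

```text
clock: 30.4
position: [0.5549, 0.1077, 0.1437]
tool_rot: [3.142, 0.0, 2.918]
force: [-0.8, -0.2, -2.0]
grip_width: 0.0146
```

>>> {"op": "move_arm", "data": {"jaw": [255, 255, 255, 255], "dp": [[0, 0, 0.0005], [0, 0, 0.0005], [0, 0, 0.0003], [0, 0, 0]], "rotation": [[0, 0, 0], [0, 0, 0], [0, 0, 0], [0, 0, 0]]}}

```text
clock: 30.9
position: [0.5551, 0.1078, 0.1433]
tool_rot: [3.142, 0.001, 2.918]
force: [-3.6, -1.8, 10.8]
grip_width: 0.0148
```

Seated at the same height as at the start (0.1433). Ease off and open.

>>> {"op": "move_arm", "data": {"jaw": [255, 255, 90, 90, 90, 90, 90], "dp": [[0, 0, -0.0006], [0, 0, 0], [0, 0, 0], [0, 0, 0], [0, 0, 0], [0, 0, 0], [0, 0, 0]], "rotation": [[0, 0, 0], [0, 0, 0], [0, 0, 0], [0, 0, 0], [0, 0, 0], [0, 0, 0], [0, 0, 0]]}}

```text
clock: 31.78
position: [0.5549, 0.1077, 0.1431]
tool_rot: [3.142, -0.0, 2.918]
force: [-0.1, 0.0, -0.0]
grip_width: 0.0555
```

>>> {"op": "move_arm", "data": {"jaw": [90, 90, 90, 90, 90, 90, 90, 90, 90], "dp": [[0, 0, -0.01], [0, 0, -0.02], [0, 0, -0.04], [0, 0, -0.05], [0, 0, -0.05], [0, 0, -0.04], [-0.025, 0, 0], [0, 0, 0], [0, 0, 0]], "rotation": [[0, 0, 0], [0, 0, 0], [0, 0, 0], [0, 0, 0], [0, 0, 0], [0, 0, 0], [0, 0, 0], [0, 0, 0], [0, 0, 0]]}}

```text
clock: 32.9
position: [0.5739, 0.1035, 0.3115]
tool_rot: [3.141, -0.0, 2.918]
force: [-0.0, -1.3, 0.6]
grip_width: 0.0556
```

```bash
python3 - <<'E'
from h import *
s=bot.observe();print(s['force'],s['position'])
f=snap("i1");q=proj("wrist",[(.5557,.1081,.171),(.5557,.1081,.023)]);print(q)
x0,y0=int(q[0][0])-25,int(q[0][1])-25;h=cv2.cvtColor(f[y0:y0+50,x0:x0+50],cv2.COLOR_BGR2HSV)
m=cv2.morphologyEx(cv2.inRange(h,(100,120,120),(125,255,255)),cv2.MORPH_CLOSE,np.ones((5,5)))
M=cv2.moments(cv2.convexHull(np.argwhere(m)[:,::-1].astype(np.int32)));p=(M["m10"]/M["m00"]+x0,M["m01"]/M["m00"]+y0)
print(p,plane("wrist",p,.171))
x,y=int(q[1][0]),int(q[1][1]);cv2.imwrite("pics/i1c.png",cv2.resize(f[max(0,y-110):y+130,x-140:x+220],None,fx=2,fy=2,interpolation=2))
E
```

```text
[-0.01818172 -1.27293874  0.58850521] [0.57385373 0.10354738 0.31150146]
[[322.95336161 199.56388409]
 [322.69997573 175.59408025]]
(321.77015643802645, 198.32551143200962) [0.55454944 0.10742025 0.171     ]
```

View pics/i1c.png

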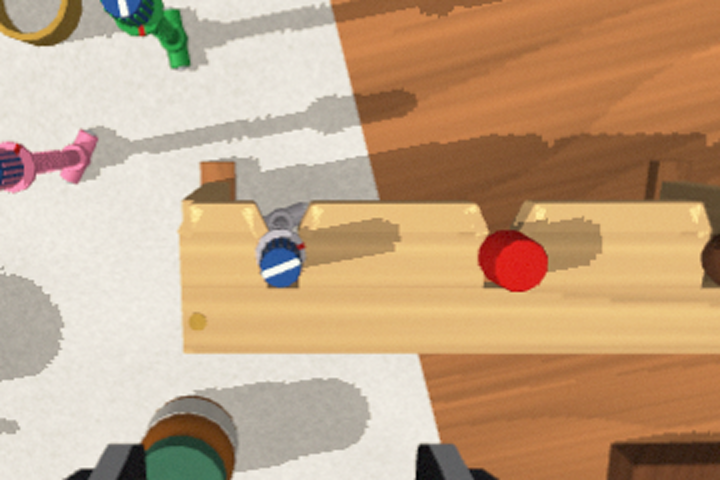

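The gauge hangs in its original notch, with the knob top within about 1.5 mm of the start. The knob's stripe lines up with the collar's red mark as it did at the start, so the lock is fast. Driver and awl look untouched.

```bash
python3 -c "
from h import *
print(workorder.job_done())"
```

```text
the job is handed in; nothing more can be done
None
```

The gauge has been through the whole job and hangs back in the notch it came from. I handed it in at about 33 s of the 72 s; the system gives no verdict.

- **In the socket:** I felt the shoulder about 44 mm below the mouth. First contact briefly reached about 19 N, under the 30 N limit, and I eased it to about 9–11 N. I unscrewed the knob about 1.2 rad and screwed it back past its starting angle, until the head turned with it. The gauge then drew out with no sign of sticking.
- **Reading:** in the air after drawing out, the plungers measured about 40 mm tip to tip by camera.
- **Back on the rail:** the collar touched the rail at the same tool height as at the start (0.1433 m against 0.1434 m). The knob top is about 1.5 mm from its first position, and its stripe lines up with the red collar mark again, so the lock looks fast. The gripper is clear. The driver, jar and part of the awl in the last picture look undisturbed.

**Checks that disagreed or were limited:**
- Two wrist views put the socket centre about 1.5 mm apart. I used the one taken with the gauge in view, and it went in freely.
- One plunger tip was hidden by the rim while unlocked, so that side was confirmed only after relocking.
- I did not measure the reading again once the gauge was hung.
- The ferrule, cork block and screwdriver were not measured again at the end.

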